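# Owls onto their display bases

## Robot

A 6-joint arm with a two-finger parallel gripper is mounted at the origin on the work surface. World frame = base frame: x ahead of the robot, y to its left, z up, the work surface at z = 0. Lengths are in m, angles in rad, forces in N, time in s.
With the tool pointing down it reaches from about 0.425 to 0.95 m from the base axis. Payload 3.5 kg.
Tool frame: the origin (TCP) lies between the finger pads; the fingertips stand 22 mm ahead of it and the grasp point (between the pads) lies 3 mm ahead of it (ctrl.nose_length is the z of the fingertips in the tool frame, in m); z points along the fingers, y is the line along which they close (so a half turn about z gives the same grasp; the last joint's range is limited). The gripper opens to 85 mm and grips with 20 to 120 N. Pads are 22 mm wide; open, the fingers measure 114 mm over their backs; the gripper's body (76 mm by 85 mm) begins 54 mm behind the grasp point. The pads swing forward as they close: fully open they stand 13 mm farther back than shut.
Start: joints at [1.055, 0.286, 1.577, -0, 1.279, -0.15], TCP at [0.241, 0.63, 0.253] pointing down, gripper open.
Joint ranges: [-2.77, 2.77], [-0.9, 2.22], [0.21, 2.48], [-1.53, 4.67], [0.24, 2.81], [-2.84, 2.84]. Speed limits (rad/s): [2.79, 2.79, 3.14, 3.14, 3.14, 3.14].

## Interface

Orientations are given as a unit quaternion [x, y, z, w].
In Python, from plant import ctrl gives the robot as it stands. The module is installed in compiled form; this text tells all that it offers.
- The arm moves only by the tool send_rows, never from a script. Its argument "rows" is text: rows parted by semicolons, each of 7 numbers parted by spaces: the turn, a rotation vector about the tool's x, y, z in parts of the range, where 1.0 means 180 degrees, then the shift along the tool's x, y, z in shares of 60 cm (1.0 is 60 cm), then the opening, from -1 (shut) to 1 (fully open). A call has 1 to 8 rows; each row is the pose to reach, as a shift and turn from the pose commanded when the call began, along the tool's axes at that moment; what a row does not reach only later rows make up. A row lasts 1/8 s, in which the tool goes at most 62.5 mm and 10.7 degrees, less where a joint would pass 70% of its speed; a pose out of reach is approached as far as the arm can. A shift or turn number past 1, either way, is cut back to 1. A call with a gripper value outside its range is refused whole. The fingers move at their own pace and stop on an object; "grip_force" is the grip in N (left out, the last holds). Time passes only in rows, so rows that repeat a pose let the fingers close. It gives the time, the measured TCP pose, the force, the opening and the grip force at its end, in the units of the state.
- ctrl.get_state(): the state, without advancing time (a new reading comes with each control period).
- ctrl.read_camera(name): name is "scene" or "top" or "wrist"; returns a dict with "color" (384x512x3 uint8, red, green, blue), "fx", "fy", "cx", "cy" (pixels), "extrinsics" (4x4, takes a point from world to camera coordinates). Camera axes: x right, y down, z forward; pixel columns grow to the right and rows downward; lengths in m; the calibration is good to about 2 mm. A picture is of the moment at which its call begins. There is no depth.
- ctrl.sign_off(): hands the job in; it is judged then, once.
Trained networks look in a picture, given as the dict that the camera call returned (one of the last four; its "shot" number tells which), for a name from the list of things; names that differ only in an ending like _2 or _b are one class to them, and where a whole thing is asked for, a point or a joint stands for the part that bears it (a point fixed in the world has none). Each returns a list of dicts, best first, with "p" (0 to 1); they miss things now and then, are a little off and sometimes report something else, mostly with a low value. They report only what shows in the picture. A call takes as long as a camera call. They do not tell look-alikes from the thing itself.
- ctrl.look_for(picture, target): "position" ([x, y, z] in m, in the coordinates of the camera as it stood for that picture, good to about 4 mm: the middle of the surface that is visible of it).
The state is a dict: "time": time; "qpos": joint angles; "dq": joint speeds; "joint_efforts": joint torques, N m; "eef_pos": TCP position; "tcp_rot": TCP orientation; "contact_force": force on the tool from outside, world axes, zero at the start; "wrist_torque": the same for the moment, N m; "opening": opening from 0.0 (shut) to 1.0 (fully open); "finger_force": force on a finger pad.
Only numpy, scipy, OpenCV 4.12 (cv2) and the standard library are available. Lean on these libraries where they do the work, as an engineer would, in place of code of your own. Each camera call takes 0.05 s, during which the arm holds its last target. There are 200 camera calls.

## Task

Stand the three carved owls on the round display bases, each upright in the middle of the base of its own size: the smallest owl on the smallest base, the middle one on the middle base and the largest on the largest base. Set them down gently without dropping them or knocking them over, and leave the carved mushroom, the uncarved block, the mallet and the wax jar where they are.

Things in the scene. Friction and masses are not known exactly. Their poses are not given: they have to be found in the camera images.
- owl_small: the smallest carved owl: pale wood, loose, standing upright, round straight-sided body 34 mm in diameter between 6 and 42 mm height (neck groove 1-2 mm deep at 28 mm), foot 29 mm in diameter, flat crown at 50 mm, two ear tufts up to 56 mm. Eyes and beak on its -x face. About 30 g. Origin: centre of its underside, z up.
- owl_medium: the middle-sized carved owl: pale wood, loose, standing upright, round straight-sided body 46 mm in diameter between 9 and 64 mm height (neck groove 1-2 mm deep at 42 mm), foot 39 mm in diameter, flat crown at 76 mm, two ear tufts up to 85 mm. Eyes and beak on its -x face. About 80 g. Origin: centre of its underside, z up.
- owl_large: the largest carved owl: pale wood, loose, standing upright, round straight-sided body 58 mm in diameter between 12 and 87 mm height (neck groove 1-2 mm deep at 57 mm), foot 49 mm in diameter, flat crown at 104 mm, two ear tufts up to 117 mm. Eyes and beak on its -x face. About 170 g. Origin: centre of its underside, z up.
- base_small: the smallest display base: a plain flat round disc of dark wood, 60 mm in diameter, 18 mm high, fixed to the bench. Origin: centre of its underside (on the bench); its top face is 18 mm above.
- base_medium: the middle-sized display base: a plain flat round disc of dark wood, 82 mm in diameter, 18 mm high, fixed to the bench. Origin: centre of its underside (on the bench); its top face is 18 mm above.
- base_large: the largest display base: a plain flat round disc of dark wood, 106 mm in diameter, 18 mm high, fixed to the bench. Origin: centre of its underside (on the bench); its top face is 18 mm above.
- mushroom: a loose carved wooden mushroom, pale wood, round cap 58 mm in diameter, 60 mm high, standing; to be left alone. Origin: centre of its underside.
- blank: a loose uncarved rectangular block of pale wood, 60 x 50 mm and 90 mm high, standing; to be left alone. Origin: centre of its underside, x along the 60 mm side.
- mallet: a loose wooden mallet lying on the bench: head 70 x 110 x 60 mm, handle 26 mm thick reaching about 230 mm from the head's centre along +x, 30 mm above the bench; to be left alone. Origin: under the head's centre.
- wax_jar: a loose closed wax jar with a metal lid, 72 mm in diameter, 85 mm high, standing; to be left alone. Origin: centre of its underside.
Mind the look-alikes: they are no part of the job. Leave any yellow look-alike of the owl_small alone. What is shaped like the owl_large but red is not meant.

How it is judged:
By the outcome, as a careful person would: the job done as asked, in the order asked, and still so for the second after the job is handed in, with the robot touching nothing.
It also fails if it takes over 96 s, if anything falls off the work surface, if the arm or the gripper's body presses on something with over 40 N, if the wrist force passes 120 N, or if a joint passes its speed limit or range.

## Working session

There is one attempt and no reset: what is moved stays moved. The work goes in short steps, Python scripts to look and compute and a tool call to move; the robot and the scene stay as the last step left them, time stands still between calls to the robot, and variables do not carry over. Pictures are saved under pics/ and viewed, at most 15 in all, crops included, and the job is handed in when it is done.

Besides the shell and the picture viewer there is one more tool, called after ">>>" by a JSON object that holds its "name" and its "arguments", one argument or row to a line. send_rows: Moves the arm, as the interface text tells. Its arguments: {"type":"object","properties":{"rows":{"type":"string"},"grip_force":{"type":"number"}},"required":["rows"]}

```bash
mkdir -p pics; cat > h.py <<'E'
import numpy as np,cv2
from plant import ctrl
def world(pic,p):
    E=np.array(pic["extrinsics"]);return E[:3,:3].T@(np.array(p)-E[:3,3])
def proj(pic,P):
    E=np.array(pic["extrinsics"]);c=E[:3,:3]@np.array(P)+E[:3,3];return np.array([pic["fx"]*c[0]/c[2]+pic["cx"],pic["fy"]*c[1]/c[2]+pic["cy"]])
def ray(pic,u,v,z):
    E=np.array(pic["extrinsics"]);R=E[:3,:3];o=-R.T@E[:3,3]
    d=R.T@np.array([(u-pic["cx"])/pic["fx"],(v-pic["cy"])/pic["fy"],1]);return o+d*(z-o[2])/d[2]
def save(pic,n,crop=None,k=1):
    im=pic["color"][:,:,::-1]
    if crop: a,b,c,d=crop;im=im[b:d,a:c]
    cv2.imwrite("pics/"+n,cv2.resize(im,None,fx=k,fy=k,interpolation=cv2.INTER_CUBIC))
E
python3 - <<'E'
from h import *
for n in ("top","scene"):
    p=ctrl.read_camera(n);save(p,n+"1.png",k=1.5)
    for t in "owl_small owl_medium owl_large base_small base_medium base_large mushroom blank mallet wax_jar".split():
        for r in ctrl.look_for(p,t):
            if r["p"]>.2:
                w=world(p,r["position"]);print(n,t,round(r["p"],2),w.round(3),proj(p,w).round())
print(ctrl.get_state())
E
```

```text
top owl_small 0.65 [0.553 0.149 0.048] [204. 181.]
top owl_small 0.59 [ 0.464 -0.094  0.055] [273. 205.]
top owl_small 0.55 [0.711 0.095 0.049] [220. 137.]
top owl_small 0.52 [0.629 0.131 0.052] [209. 159.]
top owl_medium 0.7 [ 0.574 -0.326  0.076] [339. 173.]
top owl_large 0.78 [0.438 0.086 0.103] [220. 211.]
top owl_large 0.7 [0.532 0.058 0.104] [228. 184.]
top base_small 0.69 [0.376 0.283 0.019] [166. 232.]
top base_small 0.57 [0.439 0.088 0.104] [219. 211.]
top base_medium 0.35 [0.385 0.509 0.06 ] [ 98. 228.]
top base_medium 0.33 [0.438 0.089 0.103] [219. 211.]
top base_large 0.91 [ 0.63  -0.102  0.02 ] [274. 161.]
top base_large 0.65 [ 0.461 -0.095  0.051] [273. 206.]
top mushroom 0.73 [ 0.463 -0.096  0.053] [273. 206.]
top blank 0.67 [0.558 0.314 0.091] [154. 177.]
top blank 0.28 [ 0.463 -0.095  0.053] [273. 206.]
top mallet 0.6 [0.384 0.513 0.06 ] [ 97. 228.]
top wax_jar 0.69 [ 0.425 -0.483  0.087] [388. 215.]
scene owl_small 0.67 [0.565 0.155 0.038] [281. 222.]
scene owl_small 0.58 [0.727 0.103 0.032] [230. 238.]
scene owl_small 0.45 [0.64  0.142 0.036] [260. 231.]
scene owl_
[... 649 characters left out ...]
os': array([ 1.05498428e+00,  2.86272753e-01,  1.57671846e+00, -2.13654588e-05,
        1.27862672e+00, -1.49998098e-01]), 'dq': array([4.59791152e-04, 2.23587764e-03, 9.71421516e-04, 4.51715698e-05,
       5.12366392e-04, 7.21169311e-04]), 'joint_efforts': array([ 2.14606748e-04, -4.05969787e+01, -2.92941928e+01, -1.35131081e-04,
        4.50623475e-04, -4.86014130e-06]), 'eef_pos': array([0.24141531, 0.6303216 , 0.25333304]), 'tcp_rot': array([ 1.81885795e-01,  9.83319662e-01, -1.52889013e-05,  5.53774883e-06]), 'contact_force': array([-0.35847426, -0.3193791 ,  0.27984186]), 'wrist_torque': array([ 0.03234598, -0.03175189, -0.01232055]), 'finger_force': 0.0, 'opening': 1.0008270518634015}
```

View pics/top1.png

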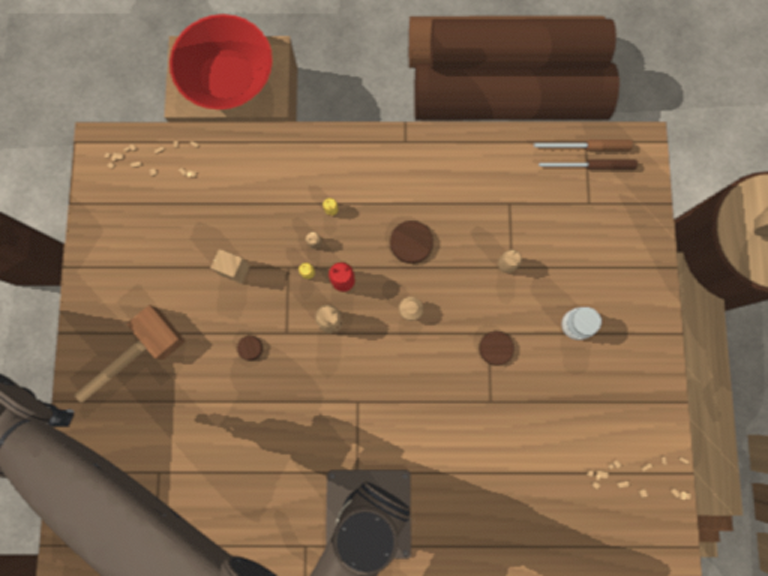

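View pics/scene1.png

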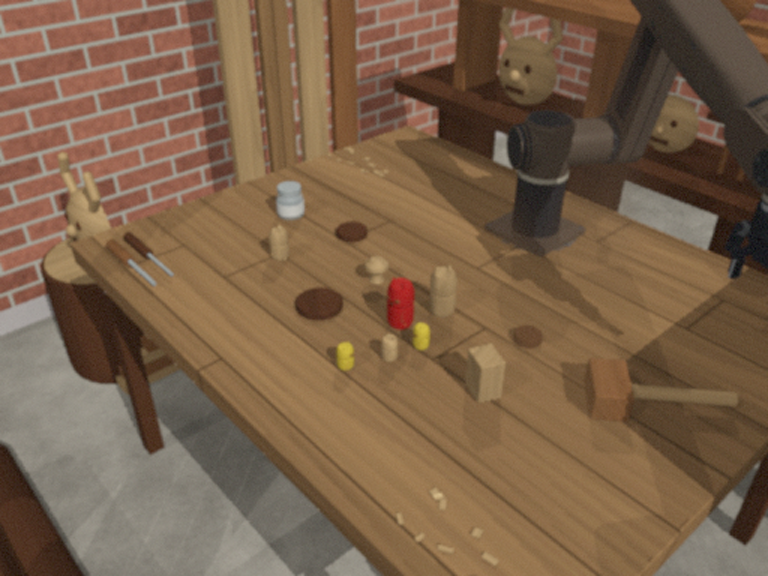

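The pictures (1.5x scale) show these candidates, with native top pixels:

- **Small owl:** pale (209,159), yellow (204,181) and (220,137). The pale one is meant.
- **Large owl:** pale (219,211), red (228,184). The pale one is meant.
- **Medium owl:** only one, pale, at (339,173).

I'll confirm these in a crop and measure the bases.

```bash
python3 - <<'E'
from h import *
print(ctrl.nose_length)
p=ctrl.read_camera("top");save(p,"crop1.png",(190,120,350,240),5)
hsv=p["color"].astype(int).sum(2)
for n,(x,y),r in (("small",(.376,.283),.03),("medium",(.385,-.296),.041),("large",(.63,-.102),.053)):
    u,v=proj(p,[x,y,.018]).round().astype(int);k=24
    m=(hsv[v-k:v+k,u-k:u+k]<200).astype(np.uint8)
    nl,l,st,c=cv2.connectedComponentsWithStats(m);i=1+st[1:,4].argmax()
    print(n,ray(p,c[i][0]+u-k,c[i][1]+v-k,.016).round(4),st[i],"exp diam px",2*r*np.linalg.norm(proj(p,[x,y+.5,.018])-proj(p,[x,y-.5,.018])))
E
```

```text
0.022
small [0.3672 0.2647 0.016 ] [23 18 11 16 54] exp diam px 16.94759734822737
medium [ 0.3513 -0.2894  0.016 ] [14 25 21 13 36] exp diam px 23.223820258742915
large [ 0.6377 -0.1121  0.016 ] [ 11  11  27  28 319] exp diam px 29.191242938342224
```

View pics/crop1.png

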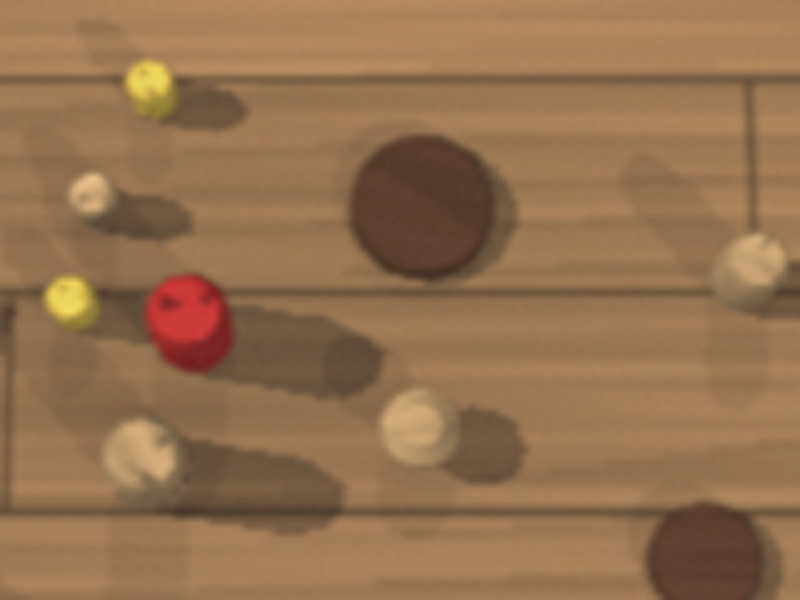

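The crop confirms it: small pale owl at crop (93,196), between the yellow ones at (72,303) and (151,89); large pale owl at (143,462), with the red one at (190,322). The medium pale owl is at (752,270). Next I'll move above the small owl and refine with the wrist camera.

```bash
cat >> h.py <<'E'
from scipy.spatial.transform import Rotation as Ro
def go(P,s=None):
    s=s or ctrl.get_state();R=Ro.from_quat(s["tcp_rot"]).as_matrix()
    print("shift to",np.round(P,4),":",(R.T@(np.array(P)-s["eef_pos"])*1000).round(1),"yaxis",R[:,1].round(3))
E
python3 - <<'E'
from h import *
go([.6,.12,.25])
p=ctrl.read_camera("wrist");E=p["extrinsics"];s=ctrl.get_state();R=Ro.from_quat(s["tcp_rot"]).as_matrix()
print(R.T@(-E[:3,:3].T@E[:3,3]-s["eef_pos"]),R.T@E[:3,:3].T, p["fx"])
E
```

```text
shift to [0.6  0.12 0.25] : [-517.4 -348.3    3.3] yaxis [ 0.358  0.934 -0.   ]
[ 7.39978338e-02  3.10261397e-05 -1.21137018e-01] [[ 8.50789131e-05 -9.57173941e-01 -2.89513451e-01]
 [ 9.99999966e-01  1.52876207e-04 -2.11562577e-04]
 [ 2.46761904e-04 -2.89513424e-01  9.57173922e-01]] 316.0782484483865
```

The manual's scale: shifts go in shares of 60 cm and turns go in shares of 180 degrees. Converting my numbers, -420 mm / 600 = -0.7, -370 mm / 600 = -0.6167.

>>> {"name": "send_rows", "arguments": {
  "rows": "0 0 0 -0.1 -0.0667 0 1;0 0 0 -0.2 -0.1333 0 1;0 0 0 -0.2833 -0.1917 0 1;0 0 0 -0.3667 -0.25 0 1;0 0 0 -0.45 -0.3 0 1;0 0 0 -0.5333 -0.3583 0 1;0 0 0 -0.6167 -0.4167 0 1;0 0 0 -0.7 -0.4667 0 1"
}}

```text
time: 2.2
eef_pos: [0.5314, 0.2207, 0.2537]
tcp_rot: [0.182, 0.983, 0.0, 0.0]
contact_force: [0.4, 0.1, 0.2]
opening: 0.998
finger_force: 0.0
```

In the tool's units: -97 mm / 600 = -0.1617, -80 mm / 600 = -0.1333.

>>> {"name": "send_rows", "arguments": {
  "rows": "0 0 0 -0.0667 -0.05 0 1;0 0 0 -0.1333 -0.1 0 1;0 0 0 -0.1617 -0.1133 0 1;0 0 0 -0.1617 -0.1133 0 1"
}}

```text
time: 2.7
eef_pos: [0.5971, 0.1239, 0.2532]
tcp_rot: [0.183, 0.983, 0.0, -0.0]
contact_force: [0.2, 1.1, -0.9]
opening: 1.001
finger_force: 0.0
```

```bash
python3 - <<'E'
from h import *
p=ctrl.read_camera("wrist");save(p,"w1.png",k=1.5)
for t in ("owl_small",):
    for r in ctrl.look_for(p,t):
            if r["p"]>.2:
                w=world(p,r["position"]);print(t,round(r["p"],2),w.round(4),proj(p,w).round())
s=ctrl.get_state();print(s["eef_pos"],s["time"],s["qpos"])
E
```

```text
owl_small 0.89 [0.6277 0.1384 0.0506] [276. 186.]
owl_small 0.76 [0.7053 0.099  0.0467] [267. 257.]
owl_small 0.74 [0.5612 0.1498 0.0507] [265. 124.]
[0.59612959 0.12549374 0.25315444] 2.8 [ 4.08315358e-02  1.43773161e-01  1.74447555e+00  7.17678801e-04
  1.25414027e+00 -1.16534653e+00]
```

View pics/w1.png

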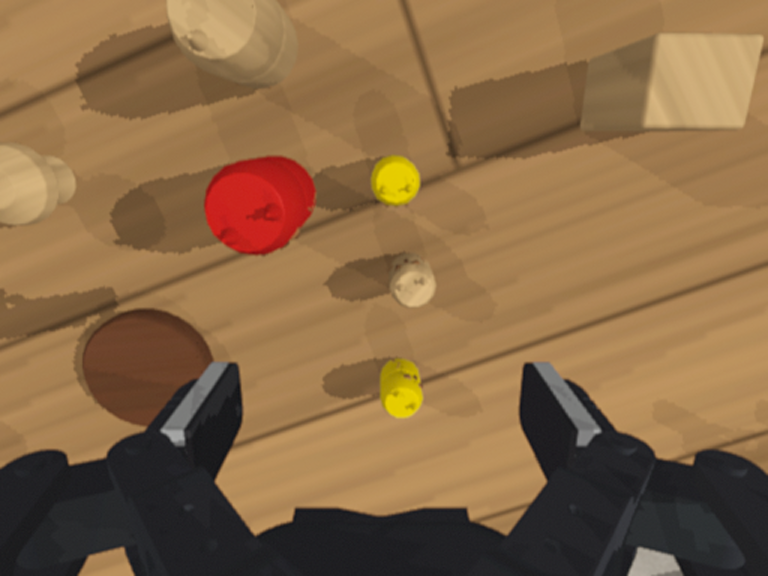

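```bash
cat >> h.py <<'E'
from scipy.optimize import minimize
D={"owl_small":[(14.5,0),(17,6),(17,42),(12,50)],"owl_medium":[(19.5,0),(23,9),(23,64),(16,76)],"owl_large":[(24.5,0),(29,12),(29,87),(20,104)],
"base_small":[(30,0),(30,18)],"base_medium":[(41,0),(41,18)],"base_large":[(53,0),(53,18)]}
def hull(pic,n,x,y,S=4):
    a=np.linspace(0,2*np.pi,40)
    pts=[proj(pic,[x+r/1e3*np.cos(t),y+r/1e3*np.sin(t),z/1e3]) for r,z in D[n] for t in a]
    return cv2.convexHull(((np.array(pts)+.5)*S-.5).astype(np.float32))
def fit(pic,n,x,y,rect,out=None):
    """grabCut seeded by projected model, then silhouette IoU fit"""
    S=4;u0,v0,u1,v1=rect
    im=np.ascontiguousarray(pic["color"][v0:v1,u0:u1,::-1]);im=cv2.resize(im,None,fx=S,fy=S,interpolation=cv2.INTER_CUBIC)
    def ras(x,y):
        m=np.zeros(im.shape[:2],np.uint8);h=hull(pic,n,x,y,S)-np.array([u0*S,v0*S],np.float32)
        cv2.fillConvexPoly(m,np.round(h*16).astype(np.int32),1,shift=4);return m
    g=ras(x,y);k=lambda q:cv2.getStructuringElement(2,(q,q));w=int(np.sqrt(g.sum())*.35)|1
    m=np.full_like(g,0);m[cv2.dilate(g,k(2*w+1))>0]=2;m[g>0]=3;m[cv2.erode(g,k(w))>0]=1
    cv2.grabCut(im,m,None,np.zeros((1,65)),np.zeros((1,65)),4,cv2.GC_INIT_WITH_MASK)
    M=((m==1)|(m==3)).astype(np.uint8)
    f=lambda q:-(ras(*q)&M).sum()/(ras(*q)|M).sum()
    r=minimize(f,[x,y],method="Nelder-Mead",options=dict(initial_simplex=[[x,y],[x+.004,y],[x,y+.004]],xatol=1e-4))
    if out:
        for mm,c in ((M,(0,255,0)),(ras(*r.x),(255,0,0))): cv2.drawContours(im,cv2.findContours(mm,0,2)[0],-1,c,1)
        cv2.imwrite("pics/"+out,im)
    print(n,r.x.round(4),"IoU",round(-r.fun,3));return r.x
E
python3 - <<'E'
from h import *
p=ctrl.read_camera("wrist")
x=fit(p,"owl_small",.629,.135,(235,150,315,220),"f1.png")
go([*x,.25]);go([*x,.024])
t=ctrl.read_camera("top")
fit(t,"base_small",.376,.283,(146,212,186,252));fit(t,"base_medium",.385,-.296,(306,207,356,257));fit(t,"base_large",.63,-.102,(249,136,299,186))
E
```

```text
owl_small [0.599  0.1585] IoU -0.0
shift to [0.599  0.1585 0.25  ] : [ 8.8 31.7  3.2] yaxis [0.356 0.934 0.   ]
shift to [0.599  0.1585 0.024 ] : [  8.7  31.6 229.2] yaxis [0.356 0.934 0.   ]
base_small [0.4217 0.236 ] IoU -0.0
base_medium [ 0.4589 -0.2744] IoU -0.0
base_large [ 0.548  -0.0255] IoU -0.0h.py:36: RuntimeWarning: overflow encountered in scalar negative
  f=lambda q:-(ras(*q)&M).sum()/(ras(*q)|M).sum()
```

View pics/f1.png

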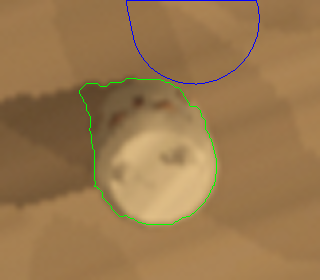

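The mask follows the owl (centre about (155,165) in the crop). The misplaced blue contour comes from an unsigned overflow in my fit, so I'll fix that.

```bash
sed -i 's/f=lambda q:-(ras/f=lambda q:-1.0*(ras/' h.py
python3 - <<'E'
from h import *
p=ctrl.read_camera("wrist")
x=fit(p,"owl_small",.629,.135,(235,150,315,220),"f2.png")
go([*x,.2]);go([*x,.024])
t=ctrl.read_camera("top")
fit(t,"base_small",.376,.283,(146,212,186,252));fit(t,"base_medium",.385,-.296,(306,207,356,257));fit(t,"base_large",.63,-.102,(249,136,299,186))
E
```

```text
owl_small [0.6333 0.1346] IoU 0.929
shift to [0.6333 0.1346 0.2   ] : [-31.8  21.5  53.4] yaxis [0.356 0.935 0.   ]
shift to [0.6333 0.1346 0.024 ] : [-31.8  21.5 229.4] yaxis [0.356 0.935 0.   ]
base_small [0.376 0.286] IoU 0.732
base_medium [ 0.3761 -0.3011] IoU 0.954
base_large [ 0.6339 -0.102 ] IoU 0.965
```

View pics/f2.png

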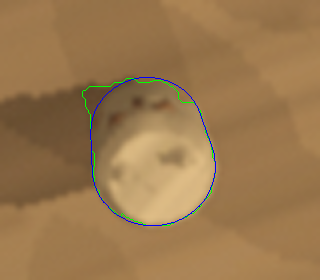

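The fit hugs the owl silhouette, so I'm descending to grasp.

In the tool's units: 226 mm / 600 = 0.3767, 21.5 mm / 600 = 0.0358.

>>> {"name": "send_rows", "arguments": {
  "rows": "0 0 0 -0.0533 0.0358 0.0333 1;0 0 0 -0.0533 0.0358 0.1167 1;0 0 0 -0.0533 0.0358 0.2 1;0 0 0 -0.0533 0.0358 0.2667 1;0 0 0 -0.0533 0.0358 0.3167 1;0 0 0 -0.0533 0.0358 0.35 1;0 0 0 -0.0533 0.0358 0.3767 1;0 0 0 -0.0533 0.0358 0.3767 1",
  "grip_force": 20
}}

```text
time: 4.0
eef_pos: [0.6337, 0.1331, 0.0265]
tcp_rot: [0.182, 0.983, -0.0, -0.001]
contact_force: [-0.2, -0.6, -0.1]
opening: 1.002
finger_force: 0.0
```

>>> {"name": "send_rows", "arguments": {
  "rows": "0 0 0 0 0 0 0.4;0 0 0 0 0 0 0;0 0 0 0 0 0 -0.3;0 0 0 0 0 0 -0.6;0 0 0 0 0 0 -0.6;0 0 0 0 0 0 -0.6;0 0 0 0 0 0 -0.6"
}}

```text
time: 4.88
eef_pos: [0.6351, 0.133, 0.0285]
tcp_rot: [0.182, 0.983, 0.0, 0.001]
contact_force: [-0.6, 0.1, 5.2]
opening: 0.39
finger_force: 20.4
```

In the tool's units: -220 mm / 600 = -0.3667, -200 mm / 600 = -0.3333.

>>> {"name": "send_rows", "arguments": {
  "rows": "0 0 0 0 0 -0.0333 -0.6;0 0 0 0 0 -0.1 -0.6;0 0 0 0 0 -0.1833 -0.6;0 0 0 0 0 -0.2833 -0.6;0 0 0 0.05 0.0083 -0.3333 -0.6;0 0 0 0.1333 0.025 -0.3667 -0.6;0 0 0 0.2167 0.0417 -0.3667 -0.6;0 0 0 0.3 0.0583 -0.3667 -0.6"
}}

```text
time: 5.88
eef_pos: [0.4772, 0.2306, 0.2483]
tcp_rot: [0.182, 0.983, 0.0, 0.0]
contact_force: [0.1, 0.7, -1.1]
opening: 0.389
finger_force: 20.1
```

In the tool's units: 56 mm / 600 = 0.0933, 30 mm / 600 = 0.05.

>>> {"name": "send_rows", "arguments": {
  "rows": "0 0 0 0.05 0.0133 0 -0.6;0 0 0 0.0933 0.025 0 -0.6;0 0 0 0.0933 0.025 0 -0.6;0 0 0 0.0933 0.025 0 -0.6"
}}

```text
time: 6.38
eef_pos: [0.4322, 0.2638, 0.2477]
tcp_rot: [0.182, 0.983, 0.0, 0.0]
contact_force: [0.4, 0.9, -0.5]
opening: 0.396
finger_force: 20.1
```

```bash
python3 - <<'E'
from h import *
p=ctrl.read_camera("wrist");save(p,"w2.png",k=1.5)
for r in ctrl.look_for(p,"base_small"):
    w=world(p,r["position"]);print(round(r["p"],2),w.round(4),proj(p,w).round())
u,v=proj(p,[.376,.286,.01]).round().astype(int);print(u,v)
x=fit(p,"base_small",.376,.286,(max(u-60,0),max(v-60,0),u+60,v+60),"f3.png")
s=ctrl.get_state();print(s["eef_pos"],s["opening"],s["finger_force"]);go([*x,.25])
E
```

```text
0.74 [0.3719 0.2798 0.0187] [247. 103.]
254 104
base_small [0.3753 0.2831] IoU 0.969
[0.4325143  0.26351642 0.24748422] 0.3916049919117328 20.062721227586735
shift to [0.3753 0.2831 0.25  ] : [60.4 -2.3 -2.5] yaxis [ 0.359  0.933 -0.   ]
```

View pics/w2.png

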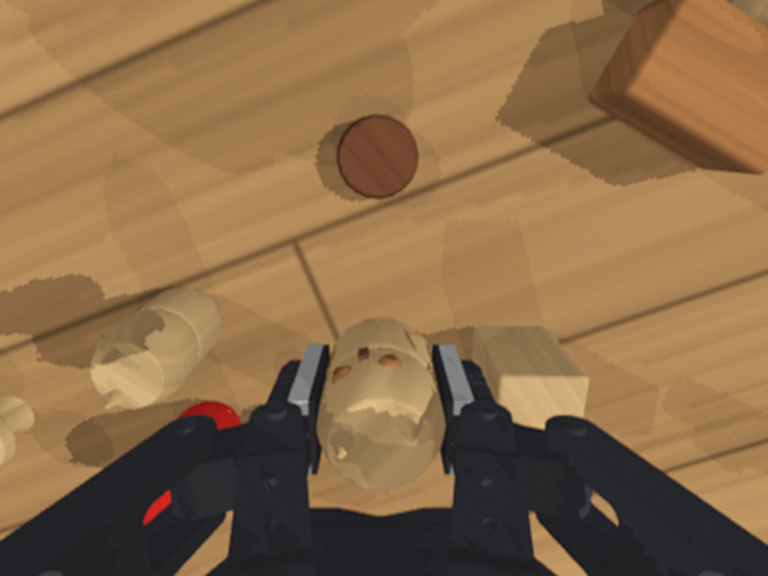

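View pics/f3.png

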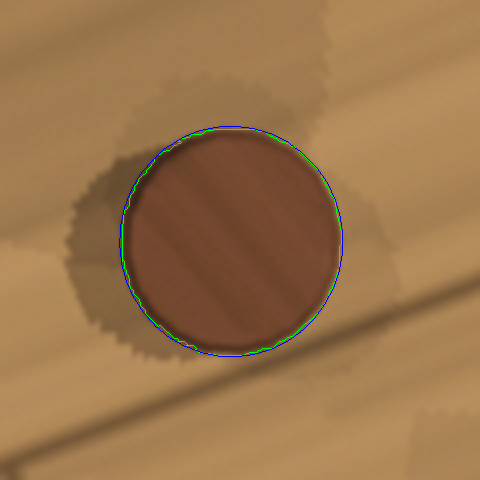

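The wrist picture shows base_small at (378,155) in the 1.5x view. The small owl is held upright between the fingers. Lowering now.

>>> {"name": "send_rows", "arguments": {
  "rows": "0 0 0 0.0667 -0.0033 0.0167 -0.6;0 0 0 0.0975 -0.0033 0.1 -0.6;0 0 0 0.0975 -0.0033 0.1833 -0.6;0 0 0 0.0975 -0.0033 0.25 -0.6;0 0 0 0.0975 -0.0033 0.2917 -0.6;0 0 0 0.0975 -0.0033 0.3167 -0.6;0 0 0 0.0975 -0.0033 0.3283 -0.6;0 0 0 0.0975 -0.0033 0.3283 -0.6"
}}

```text
time: 7.48
eef_pos: [0.377, 0.2832, 0.0506]
tcp_rot: [0.182, 0.983, 0.0, 0.0]
contact_force: [-0.3, -0.1, 0.3]
opening: 0.389
finger_force: 20.1
```

In the tool's units: 2.5 mm / 600 = 0.0042, 2 mm / 600 = 0.0033.

>>> {"name": "send_rows", "arguments": {
  "rows": "0 0 0 0 0 0.0017 -0.6;0 0 0 0 0 0.0033 -0.6;0 0 0 0 0 0.0042 -0.6;0 0 0 0 0 0.0042 -0.6"
}}

```text
time: 7.98
eef_pos: [0.3765, 0.2832, 0.048]
tcp_rot: [0.182, 0.983, 0.0, 0.0]
contact_force: [0.5, -0.9, -0.3]
opening: 0.387
finger_force: 20.1
```

In the tool's units: 1 mm / 600 = 0.0017, 0.5 mm / 600 = 0.0008.

>>> {"name": "send_rows", "arguments": {
  "rows": "0 0 0 0 0 0.0008 -0.6;0 0 0 0 0 0.0017 -0.6;0 0 0 0 0 0.0017 -0.6"
}}

```text
time: 8.35
eef_pos: [0.3764, 0.2831, 0.0467]
tcp_rot: [0.182, 0.983, -0.0, -0.0]
contact_force: [-0.2, 0.2, -0.5]
opening: 0.394
finger_force: 20.1
```

In the tool's units: 1 mm / 600 = 0.0017, 0.5 mm / 600 = 0.0008.

>>> {"name": "send_rows", "arguments": {
  "rows": "0 0 0 0 0 0.0008 -0.6;0 0 0 0 0 0.0017 -0.6;0 0 0 0 0 0.0017 -0.6"
}}

```text
time: 8.72
eef_pos: [0.3766, 0.2832, 0.0464]
tcp_rot: [0.182, 0.983, -0.0, -0.0]
contact_force: [-1.9, -0.9, 4.8]
opening: 0.389
finger_force: 20.5
```

In the tool's units: -50 mm / 600 = -0.0833, -20 mm / 600 = -0.0333.

>>> {"name": "send_rows", "arguments": {
  "rows": "0 0 0 0 0 -0.0008 -0.6;0 0 0 0 0 -0.0008 -0.1;0 0 0 0 0 -0.0008 0.2;0 0 0 0 0 -0.0008 0.5;0 0 0 0 0 -0.0008 0.8;0 0 0 0 0 -0.0008 1;0 0 0 0 0 -0.0333 1;0 0 0 0 0 -0.0833 1"
}}

```text
time: 9.72
eef_pos: [0.3756, 0.2827, 0.0953]
tcp_rot: [0.182, 0.983, -0.001, -0.001]
contact_force: [0.3, -0.1, 0.9]
opening: 1.001
finger_force: 0.0
```

In the tool's units: -150 mm / 600 = -0.25, -140 mm / 600 = -0.2333.

>>> {"name": "send_rows", "arguments": {
  "rows": "0 0 0 0 0 -0.0833 1;0 0 0 0 0 -0.1667 1;0 0 0 -0.05 0 -0.2333 1;0 0 0 -0.1 0 -0.25 1;0 0 0 -0.1 0 -0.25 1;0 0 0 -0.1 0 -0.25 1"
}}

```text
time: 10.48
eef_pos: [0.4315, 0.2616, 0.2447]
tcp_rot: [0.182, 0.983, -0.0, -0.001]
contact_force: [-0.2, 0.1, 0.2]
opening: 1.001
finger_force: 0.0
```

```bash
python3 - <<'E'
from h import *
p=ctrl.read_camera("wrist")
u,v=proj(p,[.376,.283,.03]).round().astype(int)
save(p,"w3.png",(u-80,max(v-60,0),u+80,v+60),3)
D["o"]=[(r,z+18) for r,z in D["owl_small"]]
fit(p,"o",.3753,.2831,(u-60,max(v-60,0),u+60,v+60))
s=ctrl.get_state();print(s["eef_pos"]);go([.54,-.31,.25])
E
```

```text
o [0.3749 0.2839] IoU 0.931
[0.43122975 0.26166411 0.24444407]
shift to [ 0.54 -0.31  0.25] : [-305.9 -495.1   -5.4] yaxis [ 0.357  0.934 -0.002]
```

View pics/w3.png

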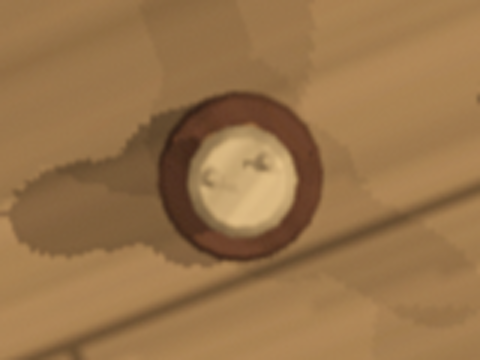

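Small owl is upright and centred on its base (crop (243,180)), within 1 mm. Next is the medium owl.

In the tool's units: -376 mm / 600 = -0.6267, -329 mm / 600 = -0.5483.

>>> {"name": "send_rows", "arguments": {
  "rows": "0 0 0 -0.0617 -0.0783 0 1;0 0 0 -0.1233 -0.1567 0 1;0 0 0 -0.185 -0.235 0 1;0 0 0 -0.2467 -0.3133 0 1;0 0 0 -0.3083 -0.3917 0 1;0 0 0 -0.37 -0.47 0 1;0 0 0 -0.4317 -0.5483 0 1;0 0 0 -0.4933 -0.6267 0 1"
}}

```text
time: 11.52
eef_pos: [0.5742, -0.196, 0.2446]
tcp_rot: [0.181, 0.983, 0.001, -0.001]
contact_force: [0.4, 0.8, 0.5]
opening: 1.002
finger_force: 0.0
```

In the tool's units: -124 mm / 600 = -0.2067, -98 mm / 600 = -0.1633.

>>> {"name": "send_rows", "arguments": {
  "rows": "0 0 0 -0.0617 -0.0783 0 1;0 0 0 -0.1233 -0.1567 0 1;0 0 0 -0.1633 -0.2067 0 1;0 0 0 -0.1633 -0.2067 0 1;0 0 0 -0.1633 -0.2067 0 1"
}}

```text
time: 12.15
eef_pos: [0.6212, -0.3447, 0.2445]
tcp_rot: [0.181, 0.983, 0.001, -0.001]
contact_force: [-0.6, 0.1, -0.1]
opening: 1.0
finger_force: 0.0
```

```bash
python3 - <<'E'
from h import *
p=ctrl.read_camera("wrist")
for r in ctrl.look_for(p,"owl_medium"):
    w=world(p,r["position"]);print(round(r["p"],2),w.round(4),proj(p,w).round())
u,v=proj(p,[.578,-.326,.04]).round().astype(int);print(u,v)
x=fit(p,"owl_medium",.578,-.326,(max(u-75,0),max(v-65,0),u+75,v+65),"f4.png")
s=ctrl.get_state();print(s["eef_pos"],s["qpos"]);go([*x,.042])
E
```

```text
0.84 [ 0.5771 -0.3311  0.0781] [250. 124.]
255 120
owl_medium [ 0.5793 -0.3336] IoU 0.974
[ 0.62147972 -0.34431258  0.24548103] [-6.48502931e-01  3.69315313e-01  1.48633032e+00  2.59698095e-04
  1.28717593e+00 -1.85526843e+00]
shift to [ 0.5793 -0.3336  0.042 ] : [ 43.   -5.1 203.5] yaxis [0.356 0.934 0.001]
```

View pics/f4.png

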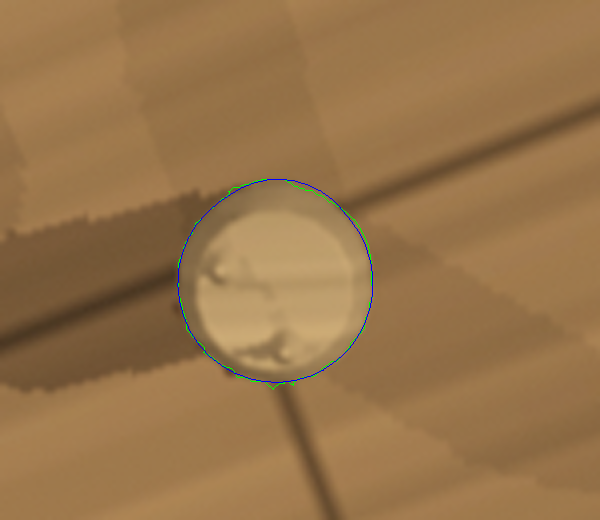

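Fit is good. Grasping the medium owl with the TCP at about 45 mm.

In the tool's units: 200 mm / 600 = 0.3333, 190 mm / 600 = 0.3167.

>>> {"name": "send_rows", "arguments": {
  "rows": "0 0 0 0.0717 -0.0083 0.0167 1;0 0 0 0.0717 -0.0083 0.0833 1;0 0 0 0.0717 -0.0083 0.1667 1;0 0 0 0.0717 -0.0083 0.2333 1;0 0 0 0.0717 -0.0083 0.2833 1;0 0 0 0.0717 -0.0083 0.3167 1;0 0 0 0.0717 -0.0083 0.3333 1;0 0 0 0.0717 -0.0083 0.3333 1",
  "grip_force": 25
}}

```text
time: 13.25
eef_pos: [0.5798, -0.3352, 0.046]
tcp_rot: [0.182, 0.983, 0.0, -0.0]
contact_force: [0.7, 0.3, 1.0]
opening: 0.999
finger_force: 0.0
```

>>> {"name": "send_rows", "arguments": {
  "rows": "0 0 0 0 0 0 0.5;0 0 0 0 0 0 0.3;0 0 0 0 0 0 0;0 0 0 0 0 0 -0.3;0 0 0 0 0 0 -0.4;0 0 0 0 0 0 -0.4;0 0 0 0 0 0 -0.4"
}}

```text
time: 14.12
eef_pos: [0.5803, -0.3359, 0.0471]
tcp_rot: [0.182, 0.983, -0.0, 0.001]
contact_force: [-0.4, 0.9, 5.6]
opening: 0.526
finger_force: 26.1
```

In the tool's units: -200 mm / 600 = -0.3333, -190 mm / 600 = -0.3167.

>>> {"name": "send_rows", "arguments": {
  "rows": "0 0 0 0 0 -0.025 -0.4;0 0 0 0 0 -0.0833 -0.4;0 0 0 0 0 -0.1667 -0.4;0 0 0 0 0 -0.25 -0.4;0 0 0 0.05 -0.0167 -0.3167 -0.4;0 0 0 0.125 -0.0333 -0.3333 -0.4;0 0 0 0.2 -0.055 -0.3333 -0.4;0 0 0 0.2383 -0.0667 -0.3333 -0.4"
}}

```text
time: 15.12
eef_pos: [0.4295, -0.321, 0.2457]
tcp_rot: [0.182, 0.983, 0.0, -0.001]
contact_force: [0.3, -0.5, -0.7]
opening: 0.53
finger_force: 25.9
```

>>> {"name": "send_rows", "arguments": {
  "rows": "0 0 0 0 0 0 -0.4;0 0 0 0 0 0 -0.4"
}}

```text
time: 15.38
eef_pos: [0.4321, -0.3218, 0.246]
tcp_rot: [0.182, 0.983, -0.0, 0.0]
contact_force: [0.2, -0.9, -0.0]
opening: 0.532
finger_force: 25.9
```

```bash
python3 - <<'E'
from h import *
p=ctrl.read_camera("wrist");save(p,"w5.png")
for r in ctrl.look_for(p,"base_medium"):
    w=world(p,r["position"]);print(round(r["p"],2),w.round(4),proj(p,w).round())
u,v=proj(p,[.376,-.301,.01]).round().astype(int);print(u,v)
x=fit(p,"base_medium",.376,-.301,(max(u-75,0),max(v-75,0),u+75,v+75),"f5.png")
s=ctrl.get_state();print(s["eef_pos"],s["opening"],s["finger_force"]);go([*x,.065])
E
```

```text
0.74 [ 0.3742 -0.3019  0.0205] [251. 104.]
253 105
base_medium [ 0.3759 -0.3015] IoU 0.979
[ 0.43249314 -0.32174589  0.2458352 ] 0.523918741080123 25.903913495130837
shift to [ 0.3759 -0.3015  0.065 ] : [ 60.2  -1.3 180.8] yaxis [0.357 0.934 0.   ]
```

View pics/w5.png

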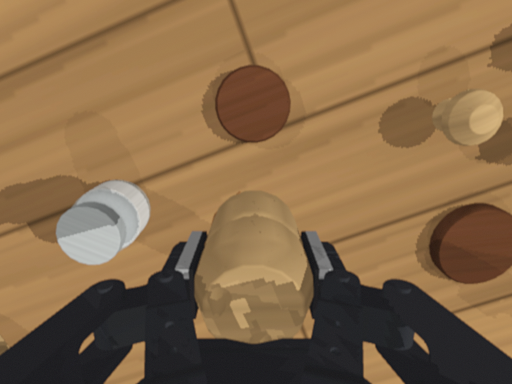

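base_medium is at (253,104). The owl is held upright in the fingers, and the wax jar at (100,225) stays clear. Lowering.

In the tool's units: 177 mm / 600 = 0.295, 100 mm / 600 = 0.1667.

>>> {"name": "send_rows", "arguments": {
  "rows": "0 0 0 0.0667 -0.0017 0.0167 -0.4;0 0 0 0.0975 -0.0025 0.0833 -0.4;0 0 0 0.0975 -0.0025 0.1667 -0.4;0 0 0 0.0975 -0.0025 0.2333 -0.4;0 0 0 0.0975 -0.0025 0.27 -0.4;0 0 0 0.0975 -0.0025 0.2867 -0.4;0 0 0 0.0975 -0.0025 0.295 -0.4;0 0 0 0.0975 -0.0025 0.295 -0.4"
}}

```text
time: 16.48
eef_pos: [0.3772, -0.3026, 0.0694]
tcp_rot: [0.182, 0.983, -0.0, 0.0]
contact_force: [-0.7, -0.2, -0.8]
opening: 0.532
finger_force: 25.9
```

In the tool's units: 2 mm / 600 = 0.0033, 1 mm / 600 = 0.0017.

>>> {"name": "send_rows", "arguments": {
  "rows": "0 0 0 0 0 0.0017 -0.4;0 0 0 0 0 0.0033 -0.4;0 0 0 0 0 0.0033 -0.4"
}}

```text
time: 16.85
eef_pos: [0.3767, -0.3023, 0.0671]
tcp_rot: [0.182, 0.983, -0.0, 0.0]
contact_force: [1.4, 0.8, -1.3]
opening: 0.53
finger_force: 25.9
```

In the tool's units: 1 mm / 600 = 0.0017, 0.5 mm / 600 = 0.0008.

>>> {"name": "send_rows", "arguments": {
  "rows": "0 0 0 0 0 0.0008 -0.4;0 0 0 0 0 0.0017 -0.4;0 0 0 0 0 0.0017 -0.4"
}}

```text
time: 17.23
eef_pos: [0.3766, -0.3021, 0.0658]
tcp_rot: [0.182, 0.983, 0.0, -0.0]
contact_force: [0.5, 0.3, -1.6]
opening: 0.528
finger_force: 25.9
```

In the tool's units: 1 mm / 600 = 0.0017, 0.5 mm / 600 = 0.0008.

>>> {"name": "send_rows", "arguments": {
  "rows": "0 0 0 0 0 0.0008 -0.4;0 0 0 0 0 0.0017 -0.4;0 0 0 0 0 0.0017 -0.4"
}}

```text
time: 17.6
eef_pos: [0.3767, -0.3022, 0.0651]
tcp_rot: [0.182, 0.983, 0.0, -0.0]
contact_force: [-1.0, 0.8, 2.7]
opening: 0.532
finger_force: 26.1
```

In the tool's units: -60 mm / 600 = -0.1, -20 mm / 600 = -0.0333.

>>> {"name": "send_rows", "arguments": {
  "rows": "0 0 0 0 0 -0.0008 -0.4;0 0 0 0 0 -0.0008 0.2;0 0 0 0 0 -0.0008 0.4;0 0 0 0 0 -0.0008 0.7;0 0 0 0 0 -0.0008 1;0 0 0 0 0 -0.0008 1;0 0 0 0 0 -0.0333 1;0 0 0 0 0 -0.1 1"
}}

```text
time: 18.6
eef_pos: [0.3755, -0.3009, 0.1236]
tcp_rot: [0.182, 0.983, 0.002, -0.002]
contact_force: [0.8, -0.2, -0.0]
opening: 0.999
finger_force: 0.0
```

In the tool's units: -130 mm / 600 = -0.2167, -110 mm / 600 = -0.1833.

>>> {"name": "send_rows", "arguments": {
  "rows": "0 0 0 0 0 -0.1 1;0 0 0 -0.05 0 -0.1833 1;0 0 0 -0.1 0 -0.2167 1;0 0 0 -0.1 0 -0.2167 1;0 0 0 -0.1 0 -0.2167 1"
}}

```text
time: 19.23
eef_pos: [0.4316, -0.3228, 0.2531]
tcp_rot: [0.182, 0.983, 0.001, -0.001]
contact_force: [0.2, 0.4, -0.1]
opening: 1.002
finger_force: 0.0
```

```bash
python3 - <<'E'
from h import *
p=ctrl.read_camera("wrist")
u,v=proj(p,[.376,-.3015,.05]).round().astype(int)
D["o"]=[(r,z+18) for r,z in D["owl_medium"]]
fit(p,"o",.3759,-.3015,(u-80,max(v-80,0),u+80,v+80),"f6.png")
go([.485,.072,.255])
E
```

```text
o [ 0.3752 -0.3013] IoU 0.927
shift to [0.485 0.072 0.255] : [ 91.1 387.6  -1.3] yaxis [0.358 0.934 0.002]
```

View pics/f6.png

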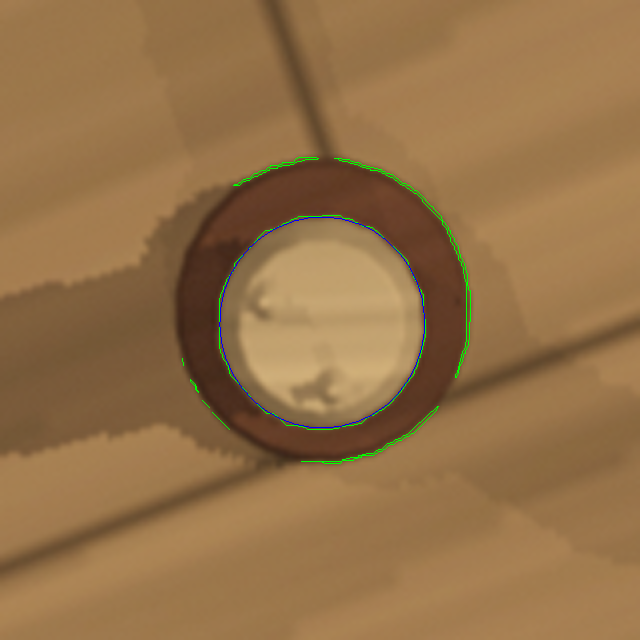

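The medium owl is upright and centred on its base. Now the large one.

In the tool's units: 387.5 mm / 600 = 0.6458, 360 mm / 600 = 0.6.

>>> {"name": "send_rows", "arguments": {
  "rows": "0 0 0 0.02 0.0867 -0.0083 1;0 0 0 0.04 0.1733 -0.0083 1;0 0 0 0.06 0.26 -0.0083 1;0 0 0 0.08 0.3467 -0.0083 1;0 0 0 0.1 0.4333 -0.0083 1;0 0 0 0.12 0.52 -0.0083 1;0 0 0 0.14 0.6 -0.0083 1;0 0 0 0.1517 0.6458 -0.0083 1"
}}

```text
time: 20.27
eef_pos: [0.4846, 0.0727, 0.258]
tcp_rot: [0.181, 0.983, -0.0, -0.002]
contact_force: [0.2, -0.4, 0.6]
opening: 1.0
finger_force: 0.0
```

>>> {"name": "send_rows", "arguments": {
  "rows": "0 0 0 0 0 0 1;0 0 0 0 0 0 1"
}}

```text
time: 20.52
eef_pos: [0.4854, 0.0701, 0.2587]
tcp_rot: [0.182, 0.983, -0.0, -0.001]
contact_force: [0.1, -0.1, -0.5]
opening: 1.0
finger_force: 0.0
```

```bash
python3 - <<'E'
from h import *
p=ctrl.read_camera("wrist")
for r in ctrl.look_for(p,"owl_large"):
    w=world(p,r["position"]);print(round(r["p"],2),w.round(4),proj(p,w).round())
u,v=proj(p,[.44,.09,.06]).round().astype(int);print(u,v)
x=fit(p,"owl_large",.441,.09,(max(u-90,0),max(v-75,0),u+90,v+75),"f7.png")
s=ctrl.get_state();print(s["eef_pos"],s["qpos"]);go([*x,.07])
E
```

```text
0.65 [0.5219 0.0692 0.1017] [267. 212.]
0.64 [0.4419 0.0933 0.1056] [261. 122.]
256 117
owl_large [0.4393 0.0925] IoU 0.987
[0.48588146 0.06966542 0.25926557] [-6.44815518e-02 -1.33202885e-01  2.01130284e+00 -3.26102339e-04
  1.26451078e+00 -1.26771848e+00]
shift to [0.4393 0.0925 0.07  ] : [ 51.5   4.7 189.3] yaxis [ 0.359  0.933 -0.001]
```

View pics/f7.png

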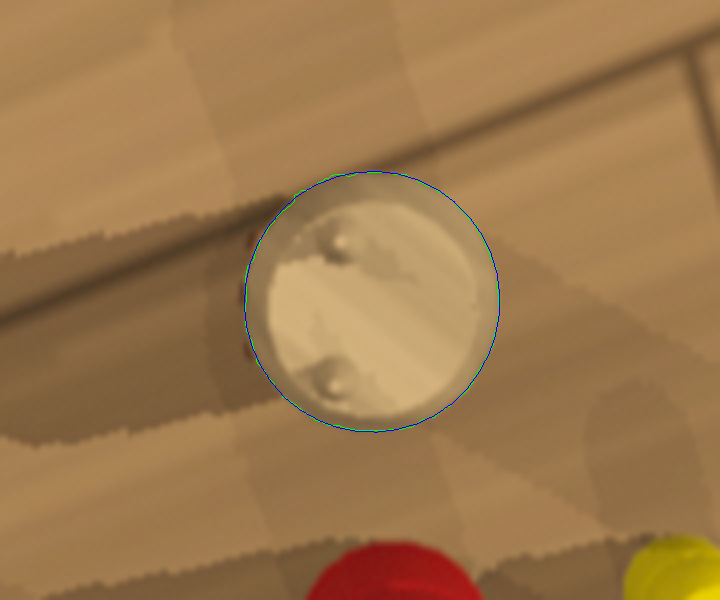

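In the tool's units: 187 mm / 600 = 0.3117, 175 mm / 600 = 0.2917.

>>> {"name": "send_rows", "arguments": {
  "rows": "0 0 0 0.085 0.0075 0.0083 1;0 0 0 0.085 0.0075 0.05 1;0 0 0 0.085 0.0075 0.1333 1;0 0 0 0.085 0.0075 0.2083 1;0 0 0 0.085 0.0075 0.2583 1;0 0 0 0.085 0.0075 0.2917 1;0 0 0 0.085 0.0075 0.3117 1;0 0 0 0.085 0.0075 0.3117 1",
  "grip_force": 35
}}

```text
time: 21.62
eef_pos: [0.4399, 0.0927, 0.0723]
tcp_rot: [0.182, 0.983, -0.0, -0.001]
contact_force: [0.3, 0.5, 1.2]
opening: 1.001
finger_force: 0.0
```

>>> {"name": "send_rows", "arguments": {
  "rows": "0 0 0 0 0 0 0.6;0 0 0 0 0 0 0.4;0 0 0 0 0 0 0.2;0 0 0 0 0 0 0;0 0 0 0 0 0 -0.1;0 0 0 0 0 0 -0.1"
}}

```text
time: 22.38
eef_pos: [0.4412, 0.0929, 0.0742]
tcp_rot: [0.182, 0.983, -0.0, 0.001]
contact_force: [-1.8, -1.5, 6.3]
opening: 0.672
finger_force: 37.2
```

In the tool's units: -190 mm / 600 = -0.3167, -185 mm / 600 = -0.3083.

>>> {"name": "send_rows", "arguments": {
  "rows": "0 0 0 0 0 -0.025 -0.1;0 0 0 0 0 -0.0833 -0.1;0 0 0 0 0 -0.1667 -0.1;0 0 0 0 0 -0.25 -0.1;0 0 0 0 0 -0.3083 -0.1;0 0 0 -0.0667 -0.025 -0.3167 -0.1;0 0 0 -0.15 -0.055 -0.3167 -0.1;0 0 0 -0.2333 -0.085 -0.3167 -0.1"
}}

```text
time: 23.38
eef_pos: [0.5536, -0.005, 0.2636]
tcp_rot: [0.182, 0.983, 0.0, 0.001]
contact_force: [0.2, 0.9, -0.8]
opening: 0.673
finger_force: 38.0
```

In the tool's units: -170 mm / 600 = -0.2833, -145 mm / 600 = -0.2417.

>>> {"name": "send_rows", "arguments": {
  "rows": "0 0 0 -0.0833 -0.03 0 -0.1;0 0 0 -0.1667 -0.0617 0 -0.1;0 0 0 -0.2417 -0.0883 0 -0.1;0 0 0 -0.2833 -0.105 0 -0.1;0 0 0 -0.2833 -0.105 0 -0.1;0 0 0 -0.2833 -0.105 0 -0.1"
}}

```text
time: 24.12
eef_pos: [0.6883, -0.1232, 0.2626]
tcp_rot: [0.182, 0.983, 0.0, -0.001]
contact_force: [0.6, 0.5, -1.8]
opening: 0.667
finger_force: 38.0
```

```bash
python3 - <<'E'
from h import *
p=ctrl.read_camera("wrist");save(p,"w8.png")
u,v=proj(p,[.634,-.102,.01]).round().astype(int);print(u,v)
x=fit(p,"base_large",.634,-.102,(max(u-85,0),max(v-85,0),u+85,v+85))
s=ctrl.get_state();print(s["eef_pos"],s["opening"],s["finger_force"]);go([*x,.092])
E
```

```text
254 106
base_large [ 0.6341 -0.1022] IoU 0.979
[ 0.6882245  -0.12296172  0.2628119 ] 0.6682719305011798 38.000695786904544
shift to [ 0.6341 -0.1022  0.092 ] : [ 57.8  -0.  170.9] yaxis [0.357 0.934 0.   ]
```

View pics/w8.png

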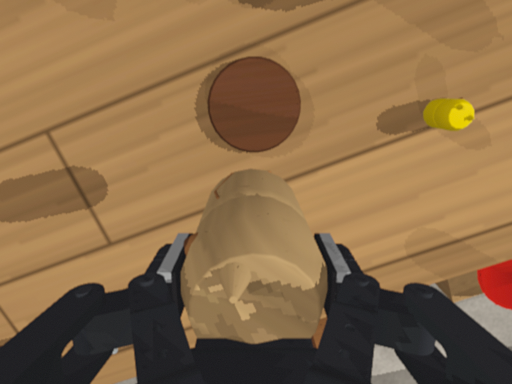

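base_large is at (254,104) and the owl is held upright. The red at the edge is the bowl off the bench. Lowering.

In the tool's units: 167 mm / 600 = 0.2783, 162 mm / 600 = 0.27.

>>> {"name": "send_rows", "arguments": {
  "rows": "0 0 0 0.0667 0 0.0083 -0.1;0 0 0 0.0933 0 0.0667 -0.1;0 0 0 0.0933 0 0.15 -0.1;0 0 0 0.0933 0 0.2167 -0.1;0 0 0 0.0933 0 0.2533 -0.1;0 0 0 0.0933 0 0.27 -0.1;0 0 0 0.0933 0 0.2783 -0.1;0 0 0 0.0933 0 0.2783 -0.1"
}}

```text
time: 25.18
eef_pos: [0.6375, -0.1043, 0.0971]
tcp_rot: [0.182, 0.983, -0.0, 0.001]
contact_force: [0.1, -0.1, -2.4]
opening: 0.665
finger_force: 38.0
```

In the tool's units: 2 mm / 600 = 0.0033, 1 mm / 600 = 0.0017.

>>> {"name": "send_rows", "arguments": {
  "rows": "0 0 0 0 0 0.0017 -0.1;0 0 0 0 0 0.0033 -0.1;0 0 0 0 0 0.0033 -0.1"
}}

```text
time: 25.55
eef_pos: [0.6368, -0.1041, 0.0941]
tcp_rot: [0.182, 0.983, -0.0, 0.0]
contact_force: [-0.5, -0.2, -1.0]
opening: 0.672
finger_force: 38.0
```

In the tool's units: 1 mm / 600 = 0.0017, 0.5 mm / 600 = 0.0008.

>>> {"name": "send_rows", "arguments": {
  "rows": "0 0 0 0 0 0.0008 -0.1;0 0 0 0 0 0.0017 -0.1;0 0 0 0 0 0.0017 -0.1"
}}

```text
time: 25.92
eef_pos: [0.6366, -0.104, 0.0927]
tcp_rot: [0.182, 0.983, 0.0, -0.0]
contact_force: [-0.1, 0.5, -1.4]
opening: 0.667
finger_force: 38.0
```

In the tool's units: 1 mm / 600 = 0.0017, 0.5 mm / 600 = 0.0008.

>>> {"name": "send_rows", "arguments": {
  "rows": "0 0 0 0.0008 0 0.0008 -0.1;0 0 0 0.0008 0 0.0017 -0.1;0 0 0 0.0008 0 0.0017 -0.1"
}}

```text
time: 26.3
eef_pos: [0.6364, -0.104, 0.0923]
tcp_rot: [0.182, 0.983, -0.0, 0.0]
contact_force: [-0.2, -0.6, 0.8]
opening: 0.666
finger_force: 38.2
```

In the tool's units: -45 mm / 600 = -0.075, -15 mm / 600 = -0.025.

>>> {"name": "send_rows", "arguments": {
  "rows": "0 0 0 0 0 0 -0.1;0 0 0 0 0 0 0.4;0 0 0 0 0 0 0.6;0 0 0 0 0 0 0.8;0 0 0 0 0 0 1;0 0 0 0 0 0 1;0 0 0 0 0 -0.025 1;0 0 0 0 0 -0.075 1"
}}

```text
time: 27.3
eef_pos: [0.6354, -0.1036, 0.1365]
tcp_rot: [0.182, 0.983, 0.0, -0.001]
contact_force: [-0.1, -0.4, 0.3]
opening: 1.0
finger_force: 0.0
```

In the tool's units: -120 mm / 600 = -0.2, -90 mm / 600 = -0.15.

>>> {"name": "send_rows", "arguments": {
  "rows": "0 0 0 0 0 -0.0833 1;0 0 0 0 0 -0.15 1;0 0 0 -0.0667 0 -0.2 1;0 0 0 -0.1 0 -0.2 1;0 0 0 -0.1 0 -0.2 1;0 0 0 -0.1 0 -0.2 1"
}}

```text
time: 28.05
eef_pos: [0.6915, -0.125, 0.2565]
tcp_rot: [0.182, 0.983, 0.0, -0.001]
contact_force: [-0.1, -0.3, 0.5]
opening: 0.998
finger_force: 0.0
```

```bash
python3 - <<'E'
from h import *
p=ctrl.read_camera("wrist")
u,v=proj(p,[.634,-.102,.06]).round().astype(int)
D["o"]=[(r,z+18) for r,z in D["owl_large"]]
fit(p,"o",.6341,-.1022,(u-100,max(v-90,0),u+100,v+90))
q=ctrl.read_camera("scene");save(q,"end.png",k=1.5)
E
```

```text
o [ 0.6346 -0.1046] IoU 0.919
```

View pics/end.png

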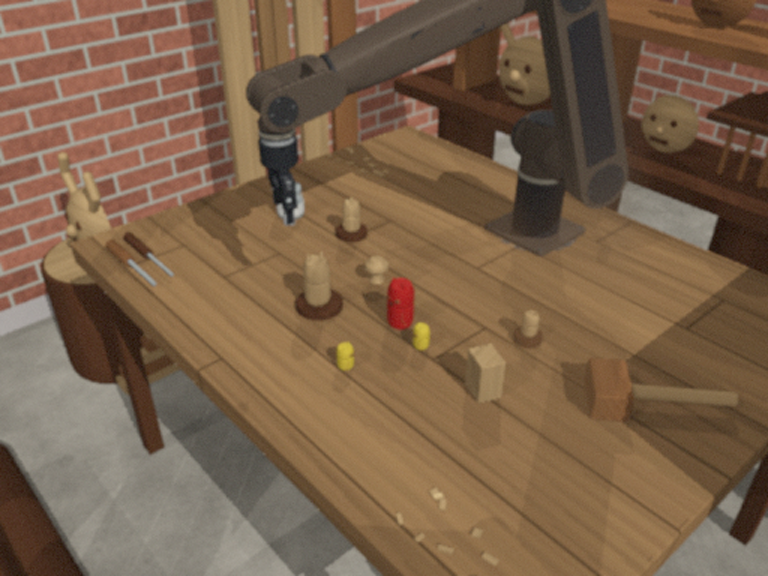

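All three owls stand on their own bases: small at (531,323), medium at (351,218), large at (317,280). The mushroom, block, mallet and look-alikes sit where they did, and the arm is clear. Handing in.

```bash
python3 -c "
from plant import ctrl
print(ctrl.sign_off())"
```

```text
the job is handed in; nothing more can be done
None
```

The job is handed in: all three owls stand upright on their own-size bases, centred to about 1 mm (small and medium) and 2–3 mm (large); nothing else was moved, and it took about 28 s of the 96 s allowed.

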